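# Fetch the blue ink and hold the stencil frame up

### The job

Set up my stencil stand for the blue print: pick the blue ink pot out of the crowded crate and set it down upright, not dropped, in the round black seat on the stand, leaving the other pots standing in the crate. Then raise the hinged stencil frame by its black bar handle to 40 degrees (give or take 5; the red bead on the side scale) and hold it there so I can change the card beneath; it falls shut if let go, so finish while still holding it.

Things in the scene. Friction and masses are not known exactly. Their poses are not given: they have to be found in the camera images.
- blue_pot_center (a point): centre (on the axis, half-way up) of the small upright ink pot with the blue screw cap and a white body, 58 mm diameter, 64 mm tall, 110 g or so; z axis up. A loose pot; starts standing in the crate at one of its four places. This is the pot to move.
- red_pot_center (a point): centre (on the axis, half-way up) of the small upright ink pot with the red screw cap and a white body, 58 mm diameter, 58 mm tall, 110 g or so; z axis up. A loose pot; starts standing in the crate at one of its four places; leave it there
- green_pot_center (a point): centre (on the axis, half-way up) of the small upright ink pot with the green screw cap and a white body, 62 mm diameter, 64 mm tall, 110 g or so; z axis up. A loose pot; starts standing in the crate at one of its four places; leave it there
- purple_pot_center (a point): centre (on the axis, half-way up) of the small upright ink pot with the purple screw cap and a white body, 62 mm diameter, 58 mm tall, 110 g or so; z axis up. A loose pot; starts standing in the crate at one of its four places; leave it there
- crate_in (a point): centre of the inner floor of the low open wooden crate (fixed; outside 200 x 200 mm, walls 6 mm thick, rim 24 mm above this point, floor 6 mm above the table). The pots stand on this floor in a two by two square at about +-46 mm along the crate's x and y axes, so neighbouring pots have about 30 mm between them; most room for fingers is along the crate's diagonals. Axes along the crate's sides, z up
- pot_seat (a point): centre of the round black pot seat, on the wing at the right of the stencil stand, at the level on which the pot's foot stands (12 mm above the table). The seat is a ring of 74 mm inner and 86 mm outer diameter, 10 mm high. Axes: x from the stand's front to its hinge, y to the stand's left, z up. The frame's nearer side rail is 67 mm to its left (+y) and reaches 38 mm above the table when shut
- stencil_handle (a point): centre of the black round bar handle at the front of the stencil frame: 13 mm diameter, 120 mm long, along this point's y axis; x points toward the hinge; the point turns with the frame. When shut it is 66 mm above the table, with free space below (the stand ends 30 mm behind it) and 43 mm between it and the frame's front rail, whose top is at 38 mm. Two thin arms carry the bar at its ends; its middle 100 mm is free. Lifting it takes about 2 to 4 N
- stencil_hinge (a point): middle of the fixed hinge line at the back of the stand, 26 mm above the table; axes as the stand's (x from front to back, y along the hinge line, z up). The handle's centre is 250 mm in front of it and 40 mm above it when the frame is shut, and so moves on an arc of 253 mm radius
- stencil (a joint): opening angle of the stencil frame (timber frame 218 x 200 mm with a metal stencil plate, about 0.5 kg) in radians: 0 lying shut, grows as its front is lifted, 0.698 is 40 degrees, at most 1.6. No spring or stay: it falls shut when let go. On the left of the hinge a steel arc bears beads at 0, 20, 40 (red) and 60 degrees
There are look-alikes about, which are no part of the job. There is more than one size of the part that bears green_pot_center; the job needs the middle-sized.

How it is judged:
By the outcome, as a careful person would: the job done as asked, in the order asked, and still so for the second after the job is handed in, while the arm keeps its last pose, push and grip.
It also fails if it takes over 58 s, if anything falls off the work surface, if the arm or the gripper's body presses on something with over 40 N, if the wrist force passes 120 N, or if a joint passes its speed limit or range.

### The arm

A 6-joint arm with a two-finger parallel gripper is mounted at the origin on the work surface; the furniture and walls round the work are solid. World frame = base frame: x ahead of the robot, y to its left, z up, the work surface at z = 0. Lengths are in mm, angles in rad, forces in N, time in s.
With the tool pointing down it reaches from about 275 to 825 mm from the base axis. Payload 4.9 kg.
Tool frame: the origin (TCP) lies at the very end of the fingers, on their centre line; the grasp point (between the pads) lies 19 mm behind it; x points along the fingers, z is the direction in which the jaws open and shut, and the axes are right-handed (so a half turn about x gives the same grasp; the last joint's range is limited). The gripper opens to 85 mm and grips with 20 to 120 N. Pads are 22 mm wide; open, the fingers measure 114 mm over their backs; the gripper's body (76 mm by 85 mm) begins 54 mm behind the grasp point. The pads swing forward as they close: fully open they stand 13 mm farther back than shut.
Start: joints at [1.089, 0.326, -0.193, 1.052, 0, 1.437], TCP at [187.452, 517.088, 231.281] pointing down, gripper open.
Joint ranges: [-2.65, 2.65], [-0.97, 1.79], [-1.3, 1.35], [-1.93, 2.1], [-1.47, 1.37], [-3.14, 3.14]. Speed limits (rad/s): [2.57, 2.57, 3.14, 3.14, 3.14, 3.14].

### API

Orientations are given as a rotation vector (axis times angle).
In Python, from rig import * gives the robot as it stands.
- The arm moves only by the shell command python3 -m pendant 'ROWS' [FORCE]. ROWS is JSON, a list of rows, each a list of 7 numbers: the shift along the tool's x, y, z in m, then the turn, a rotation vector about the tool's x, y, z in degrees, then the opening, from 0 (shut) to 1 (fully open). A call has 1 to 10 rows; each row shifts and turns the commanded pose from where the row before left it, along the tool's axes as they then stand; what a row does not reach is not made up. A row lasts 1/10 s, in which the tool goes at most 50 mm and 8.59 degrees, less where a joint would pass 70% of its speed; a pose out of reach is approached as far as the arm can. A call is refused whole if a number of a shift passes 0.05 or a number of a turn 8.59, either way. A call with a gripper value outside its range is refused whole. The fingers move at their own pace and stop on an object; FORCE is the grip in N (left out, the last holds). Time passes only in rows, so rows that do not move let the fingers close. It gives the time, the measured TCP pose, the force and the opening at its end, in the units of the state.
- sense(): the state, without advancing time (a new reading comes with each control period).
- get_image(name): name is "scene" or "top" or "wrist"; returns a dict with "color" (400x640x3 uint8, red, green, blue), "range_z" (400x640 float32, mm along the optical axis (not along the pixel's ray), 0 where there is no reading), "camera_matrix" (3x3 intrinsics, pixels), "world_from_camera" (4x4, takes a point from camera to world coordinates). Camera axes: x right, y up, looking along -z (the intrinsics and any distortion apply to the point x, -y, -z); pixel columns grow to the right and rows downward; lengths in mm; the calibration is good to about 2 mm. A picture is of the moment at which its call begins.
- close_job(): hands the job in, once; it reports no verdict.
The state is a dict: "t": time; "q": joint angles; "qd": joint speeds; "joint_efforts": joint torques, N m; "ee_pos": TCP position; "tcp_rot": TCP orientation; "ft_force": force on the tool from outside, world axes, zero at the start; "moment": the same for the moment, N m; "finger_gap": finger opening in mm.
Only numpy, scipy, OpenCV 4.12 (cv2) and the standard library are available. Lean on these libraries where they do the work, as an engineer would, in place of code of your own. Each camera call takes 0.05 s, during which the arm holds its last target.

## Working session

There is one attempt and no reset: what is moved stays moved. The work goes in short steps, Python scripts to look and compute and a shell command to move; the robot and the scene stay as the last step left them, time stands still between calls to the robot, and variables do not carry over. Pictures are saved under pics/ and viewed, and the job is handed in when it is done.

```bash
ls; mkdir -p pics; python3 - <<'E'
from rig import *
import cv2,numpy as np
print(sense())
for n in ("scene","top","wrist"):
    d=get_image(n); cv2.imwrite(f"pics/{n}0.png",d["color"][:,:,::-1]); np.savez(f"pics/{n}0.npz",**d)
    print(n,d["camera_matrix"].tolist(),np.round(d["world_from_camera"],3).tolist(), (d["range_z"]>0).mean(), d.keys())
E
```

```text
pics
{'t': 0.0, 'q': array([ 1.08879728e+00,  3.26948394e-01, -1.93580396e-01,  1.05201879e+00,
       -2.78456104e-05,  1.43659078e+00]), 'qd': array([ 0.00226776,  0.00107979, -0.00073259,  0.00026458, -0.00066228,
       -0.00051304]), 'joint_efforts': array([ 5.33910043e-04, -4.43396616e+01,  2.62442404e+01,  1.53228140e-02,
       -2.54585711e-04, -6.52860379e-06]), 'ee_pos': array([187.17795143, 516.54319671, 230.50071661]), 'tcp_rot': array([-0.95019554,  1.35548188,  0.94882408]), 'ft_force': array([ 1.17161186, -1.24560574,  0.94170524]), 'moment': array([0.01777094, 0.00629676, 0.03507912]), 'finger_gap': 85.6814929063065}
scene [[474.9496014514973, 0.0, 323.1532473114013], [0.0, 474.9496014514973, 190.98493143562567], [0.0, 0.0, 1.0]] [[0.519, 0.496, -0.696, -283.326], [-0.855, 0.32, -0.409, -645.486], [0.02, 0.807, 0.59, 808.258], [0.0, 0.0, 0.0, 1.0]] 0.963296875 dict_keys(['color', 'range_z', 'camera_matrix', 'world_from_camera'])
top [[486.19699710624263, 0.0, 317.01464912500757], [0.0, 486.19699710624263, 192.57038234589115], [0.0, 0.0, 1.0]] [[0.001, 0.981, -0.195, 360.507], [-1.0, 0.005, 0.022, -114.891], [0.022, 0.195, 0.981, 1238.701], [0.0, 0.0, 0.0, 1.0]] 0.995859375 dict_keys(['color', 'range_z', 'camera_matrix', 'world_from_camera'])
wrist [[295.995240694787, 0.0, 318.43344098246047], [0.0, 295.995240694787, 202.1462792453934], [0.0, 0.0, 1.0]] [[0.341, -0.902, -0.263, 120.718], [0.94, 0.327, 0.097, 540.726], [-0.001, -0.28, 0.96, 373.06], [0.0, 0.0, 0.0, 1.0]] 0.996109375 dict_keys(['color', 'range_z', 'camera_matrix', 'world_from_camera'])
```

View pics/scene0.png

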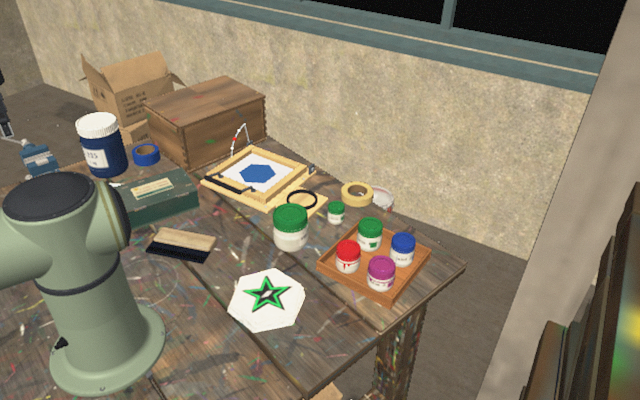

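View pics/top0.png

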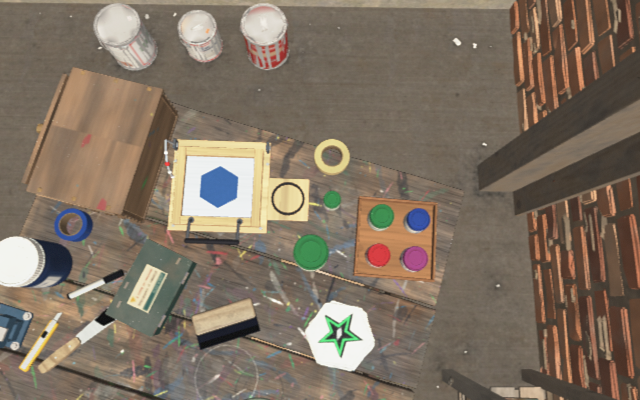

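View pics/wrist0.png

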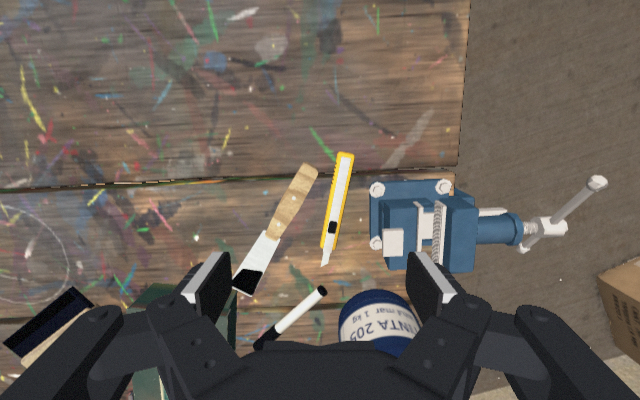

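The top view shows the crate on the right: blue cap at (417,220), green (381,215), red (379,255), purple (415,259). The seat ring is at (288,198) and the handle bar at (212,240). The larger and smaller green jars stand outside the crate. Next I'll measure them.

```bash
cat > h.py <<'E'
import numpy as np,cv2
from scipy.spatial.transform import Rotation as R
def ray(d,u,v):
    K=d["camera_matrix"];T=d["world_from_camera"]
    c=np.array([(u-K[0,2])/K[0,0],-(v-K[1,2])/K[1,1],-1.]);return T[:3,3],T[:3,:3]@c
def plane(d,u,v,z):
    o,r=ray(d,u,v);return o+r*(z-o[2])/r[2]
def cloud(d):
    K=d["camera_matrix"];T=d["world_from_camera"];z=d["range_z"].astype(float)
    v,u=np.mgrid[:z.shape[0],:z.shape[1]]
    P=np.stack([(u-K[0,2])/K[0,0]*z,-(v-K[1,2])/K[1,1]*z,-z],-1)
    return P@T[:3,:3].T+T[:3,3]
E
python3 - <<'E'
from h import *
for n in("top","scene"):
    d=dict(np.load(f"pics/{n}0.npz"));P=cloud(d);hsv=cv2.cvtColor(d["color"],cv2.COLOR_RGB2HSV)
    H,S,V=[hsv[...,i].astype(int) for i in range(3)]
    xy=(P[...,1]<0)&(P[...,2]>30)&(P[...,2]<130)
    for nm,lo,hi in(("blue",105,125),("green",55,90),("purple",135,165),("red",170,184)):
        m=((H>=lo)&(H<=hi)|((nm=="red")&(H<4)))&(S>110)&(V>50)&xy
        k,l,st,c=cv2.connectedComponentsWithStats(m.astype(np.uint8))
        for i in range(1,k):
            if st[i,4]>60:
                q=P[l==i]; zt=np.percentile(q[:,2],80); t=q[q[:,2]>zt-6]
                (x,y),r=cv2.minEnclosingCircle(t[:,:2].astype(np.float32))
                print(n,nm,st[i,4],np.round(c[i],1),"ztop",round(zt,1),"circ",round(x,1),round(y,1),"D",round(2*r,1),"plane70",np.round(plane(d,*c[i],70)[:2],1))
    if n=="top":
        # table and ring
        print("table z",[np.round(P[v,u],1) for u,v in((300,300),(450,250),(250,280))])
        m=(V<60)&(P[...,2]>5)&(P[...,2]<40)&(P[...,1]<0)&(P[...,0]>300)
        cv2.imwrite("pics/m.png",m.astype(np.uint8)*255)
        k,l,st,c=cv2.connectedComponentsWithStats(m.astype(np.uint8))
        for i in range(1,k):
            if st[i,4]>40: print("dark",st[i],c[i],np.round(P[l==i].mean(0),1))
E
```

```text
top blue 383 [417.9 219.1] ztop 68.4 circ 528.8 -388.5 D 53.8 plane70 [ 528.1 -386.7]
top green 212 [331.7 199.1] ztop 46.9 circ 581.4 -178.2 D 42.1 plane70 [ 576.7 -176.8]
top green 413 [381.2 215.8] ztop 68.4 circ 536.8 -298.1 D 57.0 plane70 [ 535.7 -297.4]
top green 914 [310.5 251.7] ztop 88.0 circ 447.5 -125.6 D 81.1 plane70 [ 448.4 -125.5]
top purple 447 [414.8 258. ] ztop 62.2 circ 434.4 -378.7 D 57.5 plane70 [ 433.9 -375.5]
top red 417 [378.2 254.8] ztop 62.4 circ 442.5 -290.4 D 53.5 plane70 [ 441.5 -287.8]
table z [array([ 333.9, -100.3,   -3. ]), array([ 519.6, -709.7, -766.5]), array([382.9,  25.2,  -1.7])]
scene blue 402 [402.9 242.3] ztop 68.4 circ 528.0 -389.6 D 57.3 plane70 [ 516.8 -392.6]
scene green 175 [335.8 207.1] ztop 46.0 circ 581.5 -180.0 D 46.3 plane70 [ 546.9 -196.2]
scene green 808 [289.7 217.4] ztop 87.6 circ 445.2 -124.6 D 86.7 plane70 [ 450.6 -121.6]
scene green 408 [370. 227.] ztop 68.6 circ 535.6 -299.5 D 61.2 plane70 [ 524.2 -303.9]
scene purple 498 [381.3 267.3] ztop 62.4 circ 433.5 -379.9 D 60.2 plane70 [ 417.2 -385.2]
scene red 433 [347.9 250.4] ztop 62.4 circ 440.8 -291.1 D 59.0 plane70 [ 424.7 -298.3]
```

```bash
python3 - <<'E'
from h import *
d=dict(np.load("pics/top0.npz"));c=d["color"][:,:,::-1]
a=cv2.resize(c[125:265,155:315],None,fx=5,fy=4.2857/1.0*1.0,interpolation=cv2.INTER_CUBIC)
a=cv2.resize(c[130:250,160:315],(775,600),interpolation=cv2.INTER_CUBIC);cv2.imwrite("pics/topst.png",a)
E
```

```text
(no output)
```

View pics/topst.png

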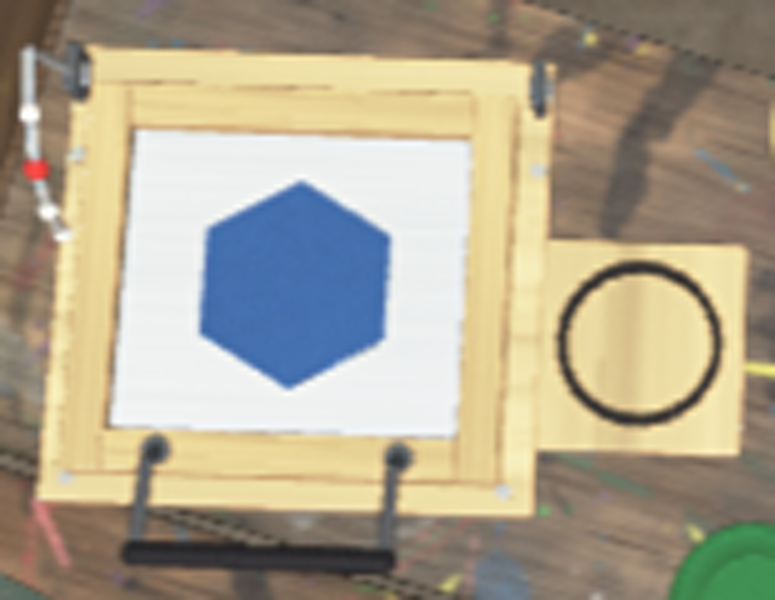

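```bash
python3 - <<'E'
from h import *
for n in("top","scene"):
    d=dict(np.load(f"pics/{n}0.npz"));P=cloud(d);V=d["color"].max(2)
    X,Y,Z=P[...,0],P[...,1],P[...,2]
    for nm,m in(("ring",(V<75)&(X>500)&(X<660)&(Y>-150)&(Y<-10)&(Z>8)&(Z<40)),("bar",(V<60)&(X>380)&(X<560)&(Y>-20)&(Y<260)&(Z>50)&(Z<85))):
        m=cv2.morphologyEx(m.astype(np.uint8),cv2.MORPH_CLOSE,np.ones((3,3)))
        k,l,st,c=cv2.connectedComponentsWithStats(m)
        for i in range(1,k):
            if st[i,4]>30:
                q=P[l==i]
                print(n,nm,st[i],"mean",np.round(q.mean(0),1),"min",np.round(q.min(0),1),"max",np.round(q.max(0),1))
                if nm=="ring":
                    cn=cv2.findContours((l==i).astype(np.uint8),cv2.RETR_EXTERNAL,cv2.CHAIN_APPROX_NONE)[0][0]
                    w=np.array([plane(d,*p[0],22)[:2] for p in cn],np.float32)
                    print("  outer ell",cv2.fitEllipse(w))
                else:
                    r=cv2.minAreaRect(np.argwhere(l==i)[:,::-1].astype(np.float32));print("  rect",r)
                    v,u=np.nonzero(l==i);pl=np.array([plane(d,a,b,66+4) for a,b in zip(u,v)])
                    print("  plane",np.round((pl.min(0)+pl.max(0))/2,1),np.round(pl.max(0)-pl.min(0),1), "slope dx/dy",np.polyfit(pl[:,1],pl[:,0],1))
    # hexagon / frame orientation
E
```

```text
top ring [273 183  27  11  34] mean [619.7 -60.4  21.2] min [599.7 -96.   17. ] max [627.8 -29.9  26.5]
  outer ell ((575.61767578125, -69.76922607421875), (87.53804016113281, 103.46269989013672), 105.5370101928711)
top ring [273 203  30  12  44] mean [555.9 -68.7  20.9] min [ 545.8 -103.9   16.9] max [575.3 -30.2  27.9]
  outer ell ((589.0775146484375, -66.58965301513672), (80.41212463378906, 82.66962432861328), 89.32428741455078)
top bar [185 238  54   7 247] mean [472.7 108.9  75.2] min [ 360.5 -114.9   62.3] max [ 480.8  175.2 1238.7]
  rect ((211.4830322265625, 240.85635375976562), (53.08271026611328, 4.899210453033447), 2.726310968399048)
  plane [473.3 111.5  70. ] [ 14.1 126.5   0. ] slope dx/dy [3.42972284e-02 4.69445082e+02]
scene ring [287 190  30  19 113] mean [597.4 -64.4  18.8] min [ 553.4 -110.2   11.4] max [629.3 -26.6  24.3]
  outer ell ((581.307861328125, -70.31916046142578), (78.33930969238281, 80.77610778808594), 140.8177947998047)
scene bar [204 176  38  18 139] mean [469.2 109.5  68.7] min [463.7  47.8  61.6] max [475.2 178.8  74.9]
  rect ((222.27615356445312, 184.49566650390625), (39.48292922973633, 3.73367977142334), 24.304550170898438)
  plane [468.7 108.8  70. ] [ 17.5 129.8   0. ] slope dx/dy [3.86110651e-02 4.63705778e+02]
```

```bash
python3 - <<'E'
from h import *
d=dict(np.load("pics/scene0.npz"));c=d["color"][:,:,::-1]
cv2.imwrite("pics/sc.png",np.vstack([cv2.resize(c[200:300,310:440],(780,600),interpolation=cv2.INTER_CUBIC)]))
cv2.imwrite("pics/sc2.png",np.vstack([cv2.resize(c[115:215,195:335],(798,570),interpolation=cv2.INTER_CUBIC)]))
E
```

```text
(no output)
```

View pics/sc.png

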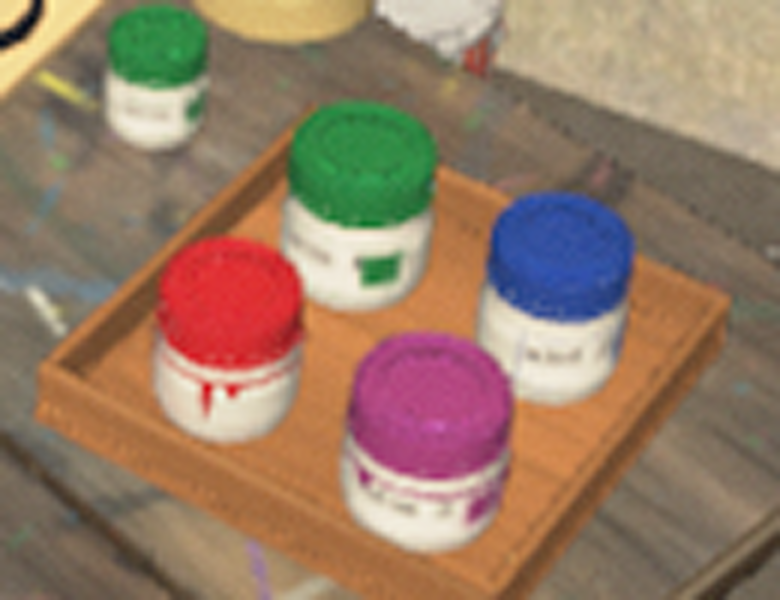

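View pics/sc2.png

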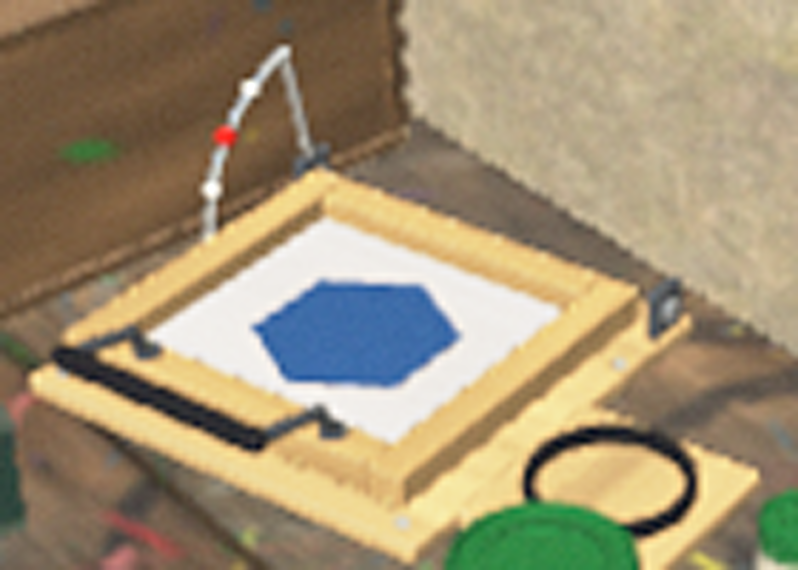

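```bash
python3 - <<'E'
from h import *
d=dict(np.load("pics/top0.npz"));g=d["color"].max(2)
# ring ellipse fit from full dark mask inside ROI
roi=np.zeros_like(g);roi[176:222,268:310]=1
m=((g<110)&(roi>0)).astype(np.uint8)
k,l,st,c=cv2.connectedComponentsWithStats(m,connectivity=8)
for i in range(1,k):
    if st[i,4]>60: 
        cn=cv2.findContours((l==i).astype(np.uint8),cv2.RETR_EXTERNAL,cv2.CHAIN_APPROX_NONE)[0][0]
        e=cv2.fitEllipse(cn);print("top",st[i],e,plane(d,*e[0],22))
print("by eye",plane(d,288,198.6,22))
d=dict(np.load("pics/scene0.npz"))
# zoom px-> 5.7
for (u,v) in((610,481),):print("scene eye ring",plane(d,195+u/5.7,115+v/5.7,17))
d=dict(np.load("pics/top0.npz"))
# hexagon stand: frame side edges, hinge brackets (z~40)
f=lambda u,v,z:plane(d,160+u/5,130+v/5,z)
print("hingeL",f(78,72,40),"hingeR",f(541,88,40)); print("bar ends",f(124,551,70),f(395,560,70)); print("rail right outer front/back",f(458,480,38),f(475,90,38))
from rig import sense
s=sense();print(R.from_rotvec(s["tcp_rot"]).as_matrix().round(3))
E
```

```text
top [272 182  32  33 157] ((287.41790771484375, 198.26580810546875), (31.402963638305664, 31.709693908691406), 172.12246704101562) [587.0866405  -66.72127459  22.        ]
by eye [586.22959713 -68.21021322  22.        ]
scene eye ring [586.03418197 -68.32204615  17.        ]
hingeL [721.93650089 218.83523762  40.        ] hingeR [715.18193549 -16.73879483  40.        ]
bar ends [475.0344038  175.08339975  70.        ] [471.09146922  45.84069317  70.        ]
rail right outer front/back [513.80823409  20.39406983  38.        ] [714.46647724  17.09303926  38.        ]
[[-0.001 -0.94   0.341]
 [-0.001  0.341  0.94 ]
 [-1.     0.    -0.001]]
```

Measured: blue pot (528.5,-389), seat (586.5,-68), bar centre (472,110), stand yaw about -2°, crate yaw about -5°. Pot spacings and heights agree with the sizes given. I'll use the jaw along the 40° diagonal and transit to above the blue pot first.

```bash
cat > st.py <<'E'
import sys
from rig import *; from h import *
s=sense();M=R.from_rotvec(s["tcp_rot"]).as_matrix()
print("t",s["t"],"p",s["ee_pos"].round(1),"gap",round(s["finger_gap"],1),"F",s["ft_force"].round(1),"q",s["q"].round(2))
print("x",M[:,0].round(3),"jaw yaw",np.degrees(np.arctan2(M[1,2],M[0,2])).round(1))
if len(sys.argv)>3:
    D=np.array([float(a) for a in sys.argv[1:4]])-s["ee_pos"];print("delta tool mm",(M.T@D).round(1))
E
python3 -m pendant '[[0,-0.0315,-0.0367,0,0,0,1],[0,-0.0315,-0.0367,0,0,0,1],[0,-0.0315,-0.0367,0,0,0,1],[0,-0.0315,-0.0367,0,0,0,1],[0,-0.0315,-0.0367,0,0,0,1],[0,-0.0315,-0.0367,0,0,0,1],[0,-0.0315,-0.0367,0,0,0,1],[0,-0.0315,-0.0367,0,0,0,1],[0,-0.0315,-0.0367,0,0,0,1],[0,-0.0315,-0.0367,0,0,0,1]]'
python3 st.py 528.5 -389 200
```

```text
t: 1.15
ee_pos: [358.7, 62.8, 231.4]
tcp_rot: [-0.949, 1.353, 0.949]
ft_force: [1.4, 0.8, -0.7]
finger_gap: 85.2
t 1.15 p [358.7  62.8 231.4] gap 85.2 F [ 1.4  0.8 -0.7] q [-0.03 -0.03 -0.62  0.98  0.    0.32]
x [ 0.001  0.    -1.   ] jaw yaw 70.1
delta tool mm [  31.5 -313.6 -366.9]
```

```bash

python3 -m pendant '[[0,-0.0315,-0.0367,0,0,0,1],[0,-0.0315,-0.0367,0,0,0,1],[0,-0.0315,-0.0367,0,0,0,1],[0,-0.0315,-0.0367,0,0,0,1],[0,-0.0315,-0.0367,0,0,0,1],[0,-0.0315,-0.0367,0,0,0,1],[0,-0.0315,-0.0367,0,0,0,1],[0,-0.0315,-0.0367,0,0,0,1],[0,-0.0315,-0.0367,0,0,0,1],[0,-0.03,-0.0367,0,0,0,1]]'
python3 -m pendant '[[0,0,0,7.5,0,0,1],[0,0,0,7.5,0,0,1],[0,0,0,7.5,0,0,1],[0.015,0,0,7.5,0,0,1],[0.015,0,0,0,0,0,0.88],[0,0,0,0,0,0,0.88],[0,0,0,0,0,0,0.88]]'
python3 st.py 528.5 -389 33
python3 - <<'E'
from rig import *; import cv2,numpy as np
d=get_image("wrist");cv2.imwrite("pics/w1.png",d["color"][:,:,::-1]);np.savez("pics/w1.npz",**d)
E
```

```text
t: 2.15
ee_pos: [528.5, -389.0, 230.8]
tcp_rot: [-0.949, 1.354, 0.95]
ft_force: [0.4, 0.3, 0.9]
finger_gap: 85.5
t: 2.85
ee_pos: [527.9, -386.9, 201.0]
tcp_rot: [-0.547, 1.501, 0.548]
ft_force: [-0.6, 0.4, -0.6]
finger_gap: 75.2
t 2.85 p [ 527.9 -386.9  201. ] gap 75.2 F [-0.6  0.4 -0.6] q [-0.75  0.54  0.07  1.1   0.    0.13]
x [-0.001  0.001 -1.   ] jaw yaw 40.1
delta tool mm [168.   -2.2  -0.8]
```

View pics/w1.png

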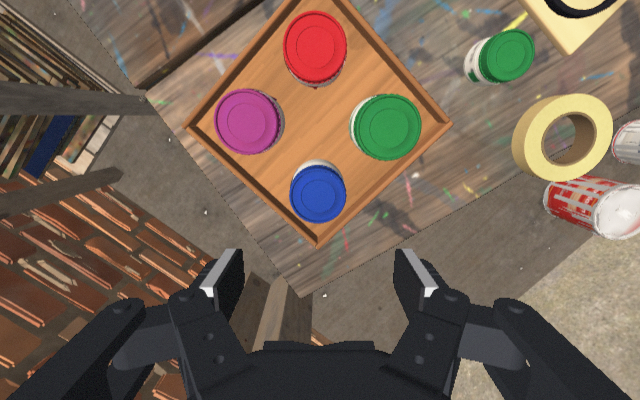

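The wrist view shows the blue cap at about (318,195), below the jaw line and centred between the fingers. Green is right at (386,126), purple left at (248,121). Checking the position with this view.

```bash
python3 - <<'E'
from h import *
d=dict(np.load("pics/w1.npz"));hsv=cv2.cvtColor(d["color"],cv2.COLOR_RGB2HSV);H,S,V=[hsv[...,i].astype(int) for i in range(3)]
m=((H>105)&(H<125)&(S>130)&(V>60)).astype(np.uint8);m[:,:270]=0;m[:,370:]=0;m[:150]=0;m[240:]=0
c=cv2.findContours(m,cv2.RETR_EXTERNAL,cv2.CHAIN_APPROX_NONE)[0];c=max(c,key=cv2.contourArea)
print(cv2.fitEllipse(c)); x,y,w,h=cv2.boundingRect(c);print(x,y,w,h)
print(plane(d,*cv2.fitEllipse(c)[0],66),plane(d,318.5,197.5,70)); P=cloud(d);q=P[m>0];t=q[q[:,2]>np.percentile(q[:,2],60)-4];print(t[:,2].mean(),cv2.minEnclosingCircle(t[:,:2].astype(np.float32)))
E
```

```text
((317.2684631347656, 193.70448303222656), (55.1588249206543, 56.74079895019531), 1.615502953529358)
290 165 56 58
[ 528.13861049 -388.91580511   66.        ] [ 530.800746   -390.22436576   70.        ]
68.38490080079102 ((515.4131469726562, -370.6684265136719), 50.10542297363281)
```

```bash

python3 -m pendant '[[0.03,-0.002,-0.001,0,0,0,0.88],[0.04,0,0,0,0,0,0.88],[0.04,0,0,0,0,0,0.88],[0.03,0,0,0,0,0,0.88],[0.018,0,0,0,0,0,0.88],[0.01,0,0,0,0,0,0.88],[0,0,0,0,0,0,0.88]]' 40
python3 st.py 528.5 -389 33
python3 -m pendant '[[0,0,0,0,0,0,0.5],[0,0,0,0,0,0,0.4],[0,0,0,0,0,0,0.4],[0,0,0,0,0,0,0.4],[0,0,0,0,0,0,0.4],[0,0,0,0,0,0,0.4]]' 40
python3 st.py 528.5 -389 33
```

```text
t: 3.6
ee_pos: [528.4, -389.1, 32.6]
tcp_rot: [-0.546, 1.501, 0.548]
ft_force: [0.4, 0.4, 0.4]
finger_gap: 75.1
t 3.6 p [ 528.4 -389.1   32.6] gap 75.1 F [0.4 0.4 0.4] q [-0.75  0.7  -0.12  0.75 -0.    0.12]
x [-0.001  0.001 -1.   ] jaw yaw 40.1
delta tool mm [-0.4  0.   0.1]
t: 4.2
ee_pos: [529.8, -390.4, 35.1]
tcp_rot: [-0.55, 1.499, 0.545]
ft_force: [0.3, 0.3, 6.4]
finger_gap: 57.7
t 4.2 p [ 529.8 -390.4   35.1] gap 57.7 F [0.3 0.3 6.4] q [-0.75  0.69 -0.12  0.75 -0.    0.12]
x [ 0.002 -0.002 -1.   ] jaw yaw 40.1
delta tool mm [ 2.1  1.9 -0.1]
```

```bash

python3 -m pendant '[[-0.005,0,0,0,0,0,0.4],[-0.01,0,0,0,0,0,0.4],[-0.02,0,0,0,0,0,0.4],[-0.03,0,0,0,0,0,0.4],[-0.04,0,0,0,0,0,0.4],[-0.04,0,0,0,0,0,0.4],[-0.02,0,0,0,0,0,0.4],[0,0,0,0,0,0,0.4]]'
python3 st.py 586.5 -68 198
python3 - <<'E'
from rig import *; import cv2,numpy as np
d=get_image("wrist");a=d["color"][:,:,::-1];b=get_image("scene")["color"][150:350,250:470,::-1]
cv2.imwrite("pics/w2.png",a);cv2.imwrite("pics/s2.png",cv2.resize(b,(660,600)))
E
```

```text
t: 5.0
ee_pos: [530.3, -390.8, 202.8]
tcp_rot: [-0.552, 1.497, 0.542]
ft_force: [-0.6, -1.3, -0.6]
finger_gap: 56.9
t 5.0 p [ 530.3 -390.8  202.8] gap 56.9 F [-0.6 -1.3 -0.6] q [-0.75  0.54  0.07  1.09  0.    0.12]
x [ 0.005 -0.005 -1.   ] jaw yaw 40.1
delta tool mm [  3.6 210.8 250.8]
```

View pics/w2.png

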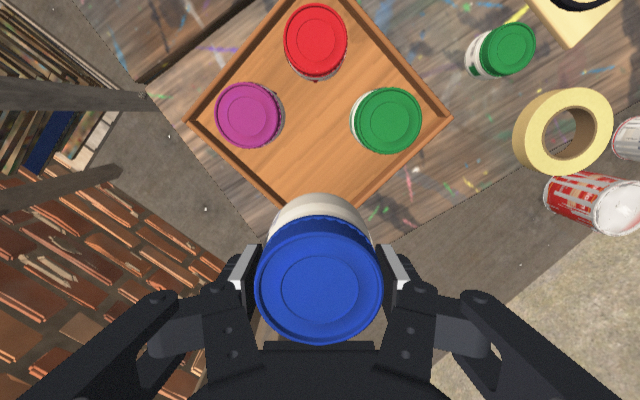

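View pics/s2.png

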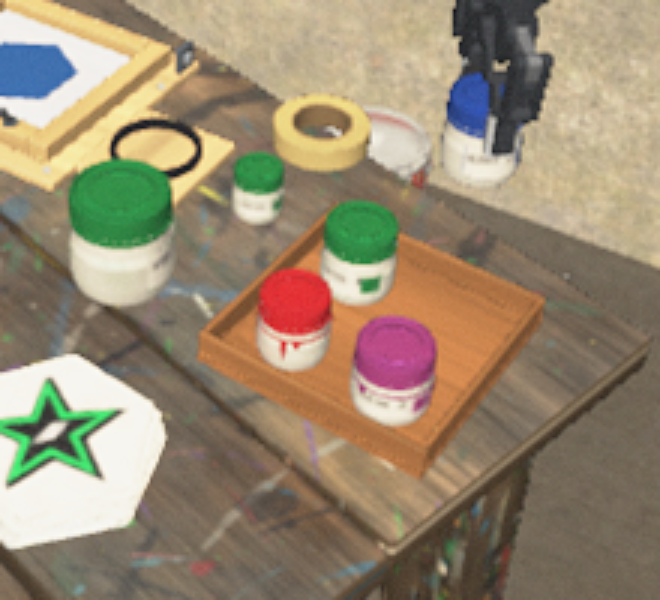

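The blue pot is held, with the jaws around cap and body. The other three pots still stand upright. Checking how the pot sits in the grip (offset and tilt).

```bash
python3 - <<'E'
from h import *; from rig import *
d=get_image("wrist");s=sense();P=cloud(d)
hsv=cv2.cvtColor(d["color"],cv2.COLOR_RGB2HSV);H,S,V=[hsv[...,i].astype(int) for i in range(3)]
m=((H>105)&(H<125)&(S>130)&(V>60)).astype(np.uint8);m[:200]=0
c=max(cv2.findContours(m,cv2.RETR_EXTERNAL,cv2.CHAIN_APPROX_NONE)[0],key=cv2.contourArea)
f=np.zeros_like(m);cv2.drawContours(f,[c],-1,1,-1);f=cv2.erode(f,np.ones((15,15)))
q=P[f>0];q=q[np.isfinite(q).all(1)];zt=np.median(q[:,2]);t=q[abs(q[:,2]-zt)<4]
A=np.c_[t[:,:2]-t[:,:2].mean(0),np.ones(len(t))];k=np.linalg.lstsq(A,t[:,2],rcond=None)[0]
print("ztop",zt,"slope",k[:2],"n",len(t),"tcp",s["ee_pos"])
# inner disc of lid: use full cap-top mask by height
M=(m>0)&(abs(P[...,2]-zt)<4);print(cv2.minEnclosingCircle(P[M][:,:2].astype(np.float32)),P[M][:,:2].mean(0))
E
```

```text
ztop 229.9657763539302 slope [-0.01137411  0.01114376] n 9747 tcp [ 527.88201699 -388.60951102  196.75131192]
((527.38720703125, -389.20855712890625), 28.442686080932617) [ 527.62240437 -387.9525011 ]
```

```bash

python3 st.py 586.5 -68 198
python3 -m pendant '[[0,0.015,0.018,0,0,0,0.4],[0,0.028,0.033,0,0,0,0.4],[0,0.03,0.036,0,0,0,0.4],[0,0.03,0.036,0,0,0,0.4],[0,0.03,0.036,0,0,0,0.4],[0,0.03,0.036,0,0,0,0.4],[0,0.023,0.028,0,0,0,0.4],[0,0.015,0.018,0,0,0,0.4],[0,0.008,0.008,0,0,0,0.4],[0,0,0,7,0,0,0.4]]'
python3 -m pendant '[[0,0,0,7,0,0,0.4],[0,0,0,7,0,0,0.4],[0,0,0,7,0,0,0.4],[0,0,0,7,0,0,0.4],[0,0,0,7,0,0,0.4],[0,0,0,0,0,0,0.4],[0,0,0,0,0,0,0.4],[0,0,0,0,0,0,0.4]]'
python3 st.py 586.5 -68 198
```

```text
t 5.15 p [ 527.9 -388.6  196.8] gap 57.6 F [-0.3  1.  -2.3] q [-0.75  0.55  0.06  1.09  0.    0.12]
x [-0.002  0.002 -1.   ] jaw yaw 40.1
delta tool mm [ -0.8 207.6 251.3]
t: 6.15
ee_pos: [583.6, -67.4, 196.5]
tcp_rot: [-0.45, 1.526, 0.453]
ft_force: [0.1, -0.2, -2.1]
finger_gap: 57.4
t: 6.95
ee_pos: [584.3, -69.4, 197.7]
tcp_rot: [0.026, 1.572, -0.025]
ft_force: [0.0, -0.4, -1.3]
finger_gap: 57.8
t 6.95 p [584.3 -69.4 197.7] gap 57.8 F [ 0.  -0.4 -1.3] q [-0.24  0.42 -0.14  1.01 -0.    1.36]
x [-0.001  0.    -1.   ] jaw yaw -1.9
delta tool mm [-0.3  1.5  2.1]
```

```bash
cat > pot.py <<'E'
from h import *; from rig import *
import sys
d=get_image("wrist");s=sense();P=cloud(d);cv2.imwrite(f"pics/{sys.argv[1]}.png",d["color"][:,:,::-1])
hsv=cv2.cvtColor(d["color"],cv2.COLOR_RGB2HSV);H,S,V=[hsv[...,i].astype(int) for i in range(3)]
m=(H>105)&(H<125)&(S>130)&(V>60);m[:180]=0
m&=np.hypot(P[...,0]-s["ee_pos"][0],P[...,1]-s["ee_pos"][1])<60
zt=np.median(P[m][:,2]);M=m&(abs(P[...,2]-zt)<4)
print("ztop",zt,cv2.minEnclosingCircle(P[M][:,:2].astype(np.float32)),"tcp",s["ee_pos"].round(1))
E
python3 pot.py w3
```

```text
ztop 229.83187507652917 ((584.1793823242188, -69.09683227539062), 28.407251358032227) tcp [584.4 -69.3 197.9]
```

View pics/w3.png

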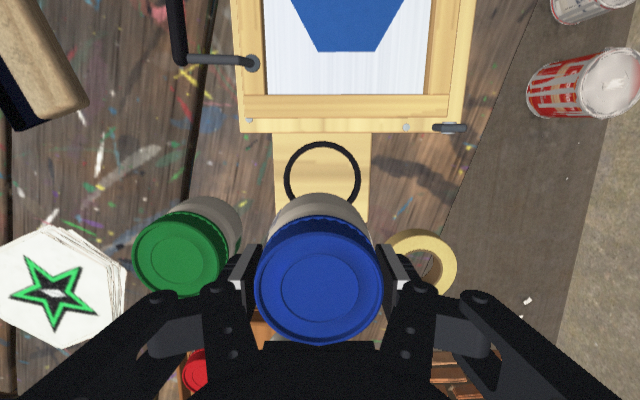

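The wrist view shows the held pot at (319,286) and the seat ring at (322,180), partly hidden by the pot. Casting the ring centre.

```bash
python3 - <<'E'
from h import *; from rig import *
d=get_image("wrist")
for u,v in((322.5,180.5),(284,180.5),(361,180.5),(322.5,142)):print(plane(d,u,v,22).round(1))
E
python3 st.py 586.5 -68 41
```

```text
[589.2 -66.9  22. ]
[547.  -65.5  22. ]
[631.4 -68.3  22. ]
[590.4 -25.4  22. ]
t 7.05 p [584.5 -69.3 198. ] gap 57.1 F [-0.3 -0.  -1.8] q [-0.24  0.42 -0.14  1.01 -0.    1.36]
x [-0.  0. -1.] jaw yaw -1.9
delta tool mm [157.    1.3   2. ]
```

```bash

python3 -m pendant '[[0.015,0.0015,0.003,0,0,0,0.4],[0.035,0,0,0,0,0,0.4],[0.035,0,0,0,0,0,0.4],[0.03,0,0,0,0,0,0.4],[0.02,0,0,0,0,0,0.4],[0.01,0,0,0,0,0,0.4],[0.005,0,0,0,0,0,0.4],[0,0,0,0,0,0,0.4],[0,0,0,0,0,0,0.4]]'
python3 st.py 587 -67.5 41
python3 -m pendant '[[0.002,0,0,0,0,0,0.4],[0.002,0,0,0,0,0,0.4],[0,0,0,0,0,0,0.4]]'
python3 -m pendant '[[0.001,0,0,0,0,0,0.4],[0,0,0,0,0,0,0.4]]'
python3 pot.py w4
```

```text
t: 7.95
ee_pos: [588.7, -68.0, 49.4]
tcp_rot: [0.026, 1.569, -0.027]
ft_force: [-0.8, -0.4, -0.2]
finger_gap: 57.1
t 7.95 p [588.7 -68.   49.4] gap 57.1 F [-0.8 -0.4 -0.2] q [-0.24  0.58 -0.31  0.69 -0.    1.36]
x [ 0.002 -0.    -1.   ] jaw yaw -1.9
delta tool mm [ 8.4  0.4 -1.7]
t: 8.25
ee_pos: [587.8, -67.7, 44.5]
tcp_rot: [0.026, 1.57, -0.026]
ft_force: [0.1, 0.4, -0.8]
finger_gap: 57.4
t: 8.45
ee_pos: [587.7, -67.7, 43.3]
tcp_rot: [0.026, 1.571, -0.026]
ft_force: [-0.4, 0.3, -0.8]
finger_gap: 57.7
ztop 75.35177437111196 ((587.3463134765625, -67.74598693847656), 28.422706604003906) tcp [587.7 -67.7  43.2]
```

View pics/w4.png

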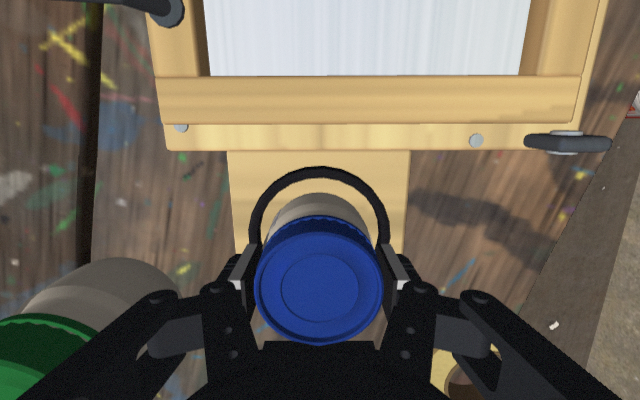

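The pot is centred in the ring, which spans columns 248–391 around the pot. Lowering the last few mm until the foot touches.

```bash
for i in 1 2 ; do python3 -m pendant '[[0.001,0,0,0,0,0,0.4],[0,0,0,0,0,0,0.4]]' | egrep 'pos|force'; done
```

```text
ee_pos: [587.6, -67.7, 42.2]
ft_force: [0.3, -0.4, -1.4]
ee_pos: [587.8, -67.7, 41.2]
ft_force: [-0.2, 0.1, -1.6]
```

```bash
python3 -m pendant '[[0.001,0,0,0,0,0,0.4],[0,0,0,0,0,0,0.4]]' | egrep 'pos|force'; python3 -m pendant '[[0.001,0,0,0,0,0,0.4],[0,0,0,0,0,0,0.4]]' | egrep 'pos|force'
```

```text
ee_pos: [587.8, -67.6, 41.1]
ft_force: [-1.7, 1.7, 5.6]
ee_pos: [587.8, -67.6, 41.1]
ft_force: [-5.2, 1.3, 13.2]
```

Contact came at TCP z = 41.1, as predicted. Backing off the 1 mm of push, then releasing and rising.

```bash
python3 -m pendant '[[-0.001,0,0,0,0,0,0.4],[0,0,0,0,0,0,0.7],[0,0,0,0,0,0,0.8],[0,0,0,0,0,0,0.88],[0,0,0,0,0,0,0.88],[-0.01,0,0,0,0,0,0.88],[-0.02,0,0,0,0,0,0.88],[-0.035,0,0,0,0,0,0.88],[-0.045,0,0,0,0,0,0.88],[-0.04,0,0,0,0,0,0.88]]'; python3 pot.py w5; python3 st.py 472 110 190
python3 - <<'E'
from rig import *; import cv2,numpy as np
b=get_image("scene");cv2.imwrite("pics/s5.png",cv2.resize(b["color"][115:265,190:400,::-1],(798,570)));np.savez("pics/scene5.npz",**b)
E
```

```text
t: 10.3
ee_pos: [587.7, -67.7, 192.8]
tcp_rot: [0.026, 1.57, -0.027]
ft_force: [0.9, -0.8, 0.0]
finger_gap: 75.1
ztop 73.35220927838753 ((587.980712890625, -67.2281494140625), 27.551990509033203) tcp [591.3 -68.5 200.1]
t 10.35 p [591.3 -68.5 200.1] gap 75.2 F [ 1.5 -0.4  4.8] q [-0.24  0.42 -0.13  1.01  0.    1.37]
x [ 0.011 -0.003 -1.   ] jaw yaw -1.9
delta tool mm [   8.3  174.4 -125.3]
```

View pics/w5.png

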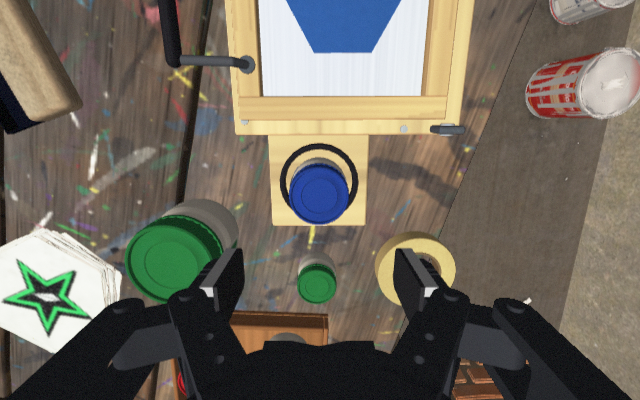

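View pics/s5.png

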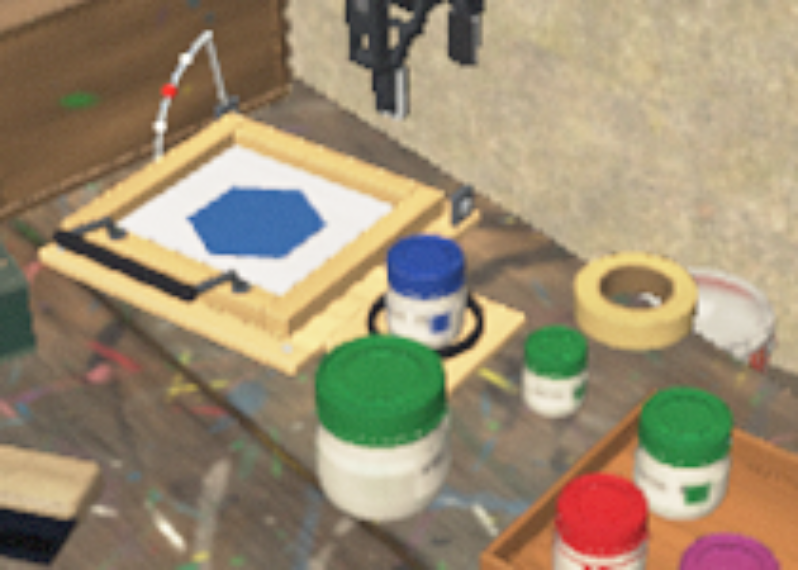

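The blue pot stands upright inside the ring. Now to above the bar.

```bash
python3 -m pendant '[[0,0.02,-0.014,0,0,0,0.5],[0,0.033,-0.023,0,0,0,0.45],[0,0.036,-0.025,0,0,0,0.45],[0,0.036,-0.026,0,0,0,0.45],[0,0.025,-0.019,0,0,0,0.45],[0.01,0.015,-0.01,0,0,0,0.45],[0.02,0.007,-0.004,0,0,0,0.45],[0.02,0,0,0,0,0,0.45],[0,0,0,0,0,0,0.45],[0,0,0,0,0,0,0.45]]'; python3 st.py 472 110 47
python3 - <<'E'
from rig import *; import cv2,numpy as np
b=get_image("wrist");cv2.imwrite("pics/w6.png",b["color"][:,:,::-1]);np.savez("pics/w6.npz",**b)
E
```

```text
t: 11.4
ee_pos: [472.4, 108.2, 140.5]
tcp_rot: [0.026, 1.571, -0.027]
ft_force: [0.6, 0.1, 2.0]
finger_gap: 38.0
t 11.4 p [472.4 108.2 140.5] gap 38.0 F [0.6 0.1 2. ] q [ 0.07  0.29 -0.49  0.78 -0.    1.68]
x [-0.001 -0.    -1.   ] jaw yaw -1.9
delta tool mm [93.5  1.8 -0.4]
```

View pics/w6.png

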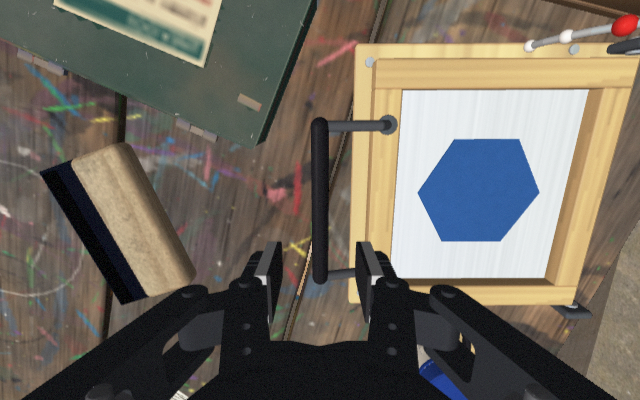

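```bash
python3 - <<'E'
from h import *
d=dict(np.load("pics/w6.npz"))
for p in((319,119),(320.5,283),(320,201)):print(plane(d,*p,66).round(1))
E
```

```text
[475.5 176.8  66. ]
[472.4  45.8  66. ]
[474.3 116.6  66. ]
```

The bar's ends are at (319,119) and (320,283). It lies between the fingers with its middle at about (474,111). Descending to straddle it.

```bash
python3 -m pendant '[[0.02,0.002,0.001,0,0,0,0.45],[0.025,0,0,0,0,0,0.45],[0.02,0,0,0,0,0,0.45],[0.015,0,0,0,0,0,0.45],[0.01,0,0,0,0,0,0.45],[0.004,0,0,0,0,0,0.45],[0,0,0,0,0,0,0.45]]' 30; python3 st.py 473.5 110 47
python3 -m pendant '[[0,0,0,0,0,0,0.3],[0,0,0,0,0,0,0.2],[0,0,0,0,0,0,0.1],[0,0,0,0,0,0,0.05],[0,0,0,0,0,0,0.05],[0,0,0,0,0,0,0.05]]' 30; python3 st.py 473.5 110 47
```

```text
t: 12.15
ee_pos: [474.0, 110.1, 46.5]
tcp_rot: [0.027, 1.57, -0.027]
ft_force: [-0.5, 0.7, -0.1]
finger_gap: 38.3
t 12.15 p [474.  110.1  46.5] gap 38.3 F [-0.5  0.7 -0.1] q [ 0.08  0.43 -0.59  0.55  0.    1.68]
x [ 0.  0. -1.] jaw yaw -1.9
delta tool mm [-0.5 -0.1 -0.5]
t: 12.75
ee_pos: [473.3, 110.3, 47.0]
tcp_rot: [0.026, 1.571, -0.026]
ft_force: [-2.3, -0.4, 5.6]
finger_gap: 12.0
t 12.75 p [473.3 110.3  47. ] gap 12.0 F [-2.3 -0.4  5.6] q [ 0.08  0.43 -0.59  0.55  0.    1.68]
x [-0.  0. -1.] jaw yaw -1.9
delta tool mm [ 0.  -0.3  0.2]
```

Bar gripped (12 mm gap). Lifting along the arc in half steps: first 20°, then a check.

```bash
python3 -m pendant '[[-0.0087,0,0.0017,0,0,0,0.05],[-0.0086,0,0.0017,0,0,0,0.05],[-0.0086,0,0.0023,0,0,0,0.05],[-0.0085,0,0.0023,0,0,0,0.05],[-0.0084,0,0.0029,0,0,0,0.05],[-0.0083,0,0.0029,0,0,0,0.05],[-0.0082,0,0.0034,0,0,0,0.05],[-0.0081,0,0.0035,0,0,0,0.05],[-0.0079,0,0.004,0,0,0,0.05],[-0.0078,0,0.004,0,0,0,0.05]]' 40; python3 st.py 502 109 130
python3 - <<'E'
from rig import *; import cv2,numpy as np
b=get_image("scene");cv2.imwrite("pics/s7.png",cv2.resize(b["color"][85:235,170:380,::-1],(798,570)))
E
```

```text
t: 13.75
ee_pos: [500.7, 109.4, 129.7]
tcp_rot: [0.027, 1.574, -0.026]
ft_force: [-5.9, 2.1, -1.0]
finger_gap: 11.5
t 13.75 p [500.7 109.4 129.7] gap 11.5 F [-5.9  2.1 -1. ] q [ 0.07  0.36 -0.43  0.79  0.    1.67]
x [-0.003  0.    -1.   ] jaw yaw -1.9
delta tool mm [-0.3 -0.4  1.3]
```

View pics/s7.png

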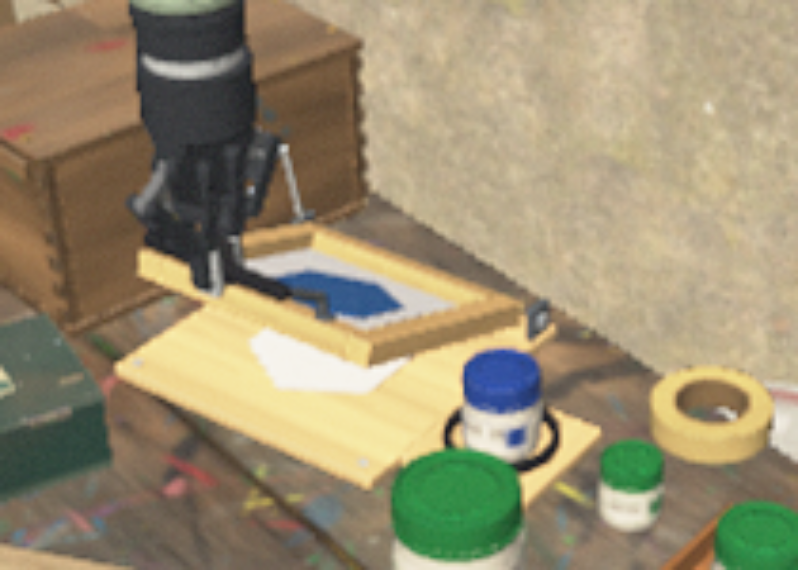

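The frame is rising in the jaws, with the bar still between the fingers and forces small. Continuing to 40°.

```bash
python3 -m pendant '[[-0.0076,0,0.0046,0,0,0,0.05],[-0.0075,0,0.0046,0,0,0,0.05],[-0.0073,0,0.005,0,0,0,0.05],[-0.0072,0,0.0051,0,0,0,0.05],[-0.0069,0,0.0056,0,0,0,0.05],[-0.0068,0,0.0056,0,0,0,0.05],[-0.0065,0,0.006,0,0,0,0.05],[-0.0064,0,0.006,0,0,0,0.05],[-0.006,0,0.0065,0,0,0,0.05],[-0.006,0,0.0065,0,0,0,0.05]]' ; python3 -m pendant '[[0,0,0,0,0,0,0.05],[0,0,0,0,0,0,0.05],[0,0,0,0,0,0,0.05]]';python3 st.py 557.5 108 198
python3 - <<'E'
from rig import *; import cv2,numpy as np
for n in("scene","top","wrist"):
    b=get_image(n);np.savez(f"pics/{n}8.npz",**b);c=b["color"][:,:,::-1]
    if n=="scene":c=cv2.resize(c[85:235,170:380],(798,570))
    if n=="top":c=cv2.resize(c[120:270,150:350],(800,600))
    cv2.imwrite(f"pics/{n}8.png",c)
E
```

```text
t: 14.8
ee_pos: [553.7, 107.8, 199.0]
tcp_rot: [0.026, 1.578, -0.025]
ft_force: [-17.3, 1.7, 14.3]
finger_gap: 11.6
t: 15.1
ee_pos: [554.1, 107.8, 199.3]
tcp_rot: [0.026, 1.577, -0.025]
ft_force: [-16.2, 1.5, 14.6]
finger_gap: 11.8
t 15.1 p [554.1 107.8 199.3] gap 11.8 F [-16.2   1.5  14.6] q [ 0.06  0.38 -0.2   1.    0.    1.66]
x [-0.006  0.001 -1.   ] jaw yaw -1.9
delta tool mm [1.3 0.3 3.5]
```

View pics/scene8.png

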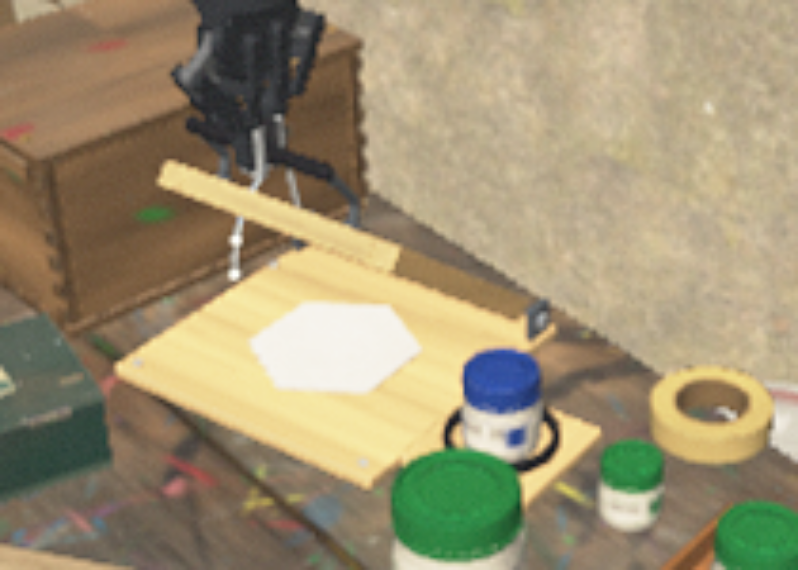

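View pics/top8.png

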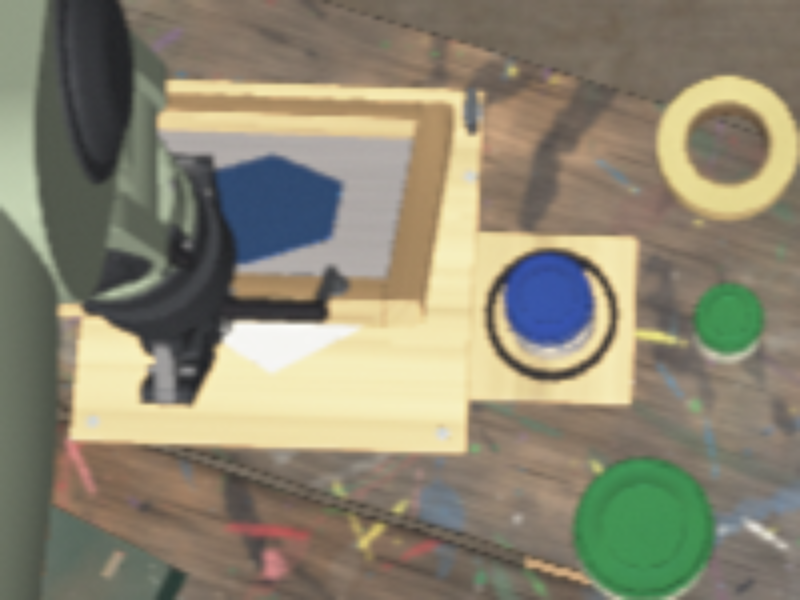

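View pics/wrist8.png

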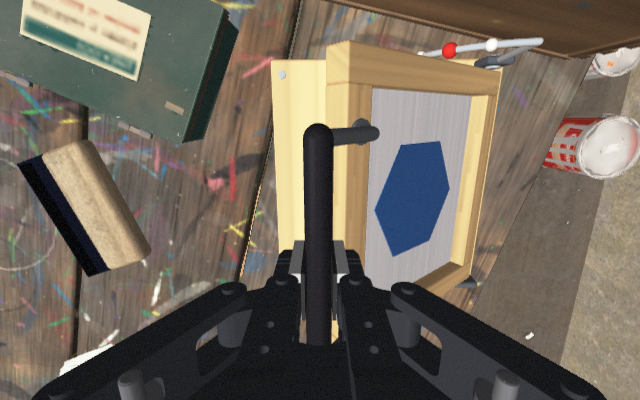

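The frame is well up and still gripped (wrist view: bar between pads at (318,260), red bead at (449,50) close to the rail edge). Measuring the plate's tilt directly from range data.

```bash
cat > ang.py <<'E'
from h import *
import sys
for n in sys.argv[1:]:
    d=dict(np.load(f"pics/{n}.npz"));P=cloud(d);hsv=cv2.cvtColor(d["color"],cv2.COLOR_RGB2HSV);H,S,V=[hsv[...,i].astype(int) for i in range(3)]
    X,Y,Z=[P[...,i] for i in range(3)]
    b=(H>100)&(H<125)&(S>120)&(X>540)&(X<720)&(Y>20)&(Y<190)&(Z>40)&(Z<200)
    q=P[cv2.erode(b.astype(np.uint8),np.ones((3,3)))>0]
    if len(q)<30:print(n,"few");continue
    c=q.mean(0);u,s,vt=np.linalg.svd(q-c,full_matrices=False);nn=vt[2]*np.sign(vt[2][2])
    print(n,len(q),c.round(1),"normal",nn.round(3),"tilt",np.degrees(np.arccos(nn[2])).round(2),"resid",(s[2]/np.sqrt(len(q))).round(2))
E
python3 ang.py top8 wrist8 top0
python3 - <<'E'
from h import *
d=dict(np.load("pics/wrist8.npz"));P=cloud(d);T=P[250:290,312:325].reshape(-1,3);print("bar top", np.median(T,0).round(1), P[140:230:30,318].round(1))
E
```

```text
top8 412 [640.5  97.2  90.6] normal [ 0.635 -0.019  0.772] tilt 39.47 resid 1.39
wrist8 5249 [635.5 110.   95.4] normal [ 0.629 -0.019  0.777] tilt 39.02 resid 0.38
top0 few
bar top [554.7 111.2 220.4] [[556.6 169.5 221.5]
 [556.2 157.4 221.3]
 [555.8 144.6 221.4]]
```

Two views give 39.0–39.5°, and the bar height gives about 39.7°. There is a 20 N radial preload from my arc being slightly inside, so I'll relieve it outward a little and recheck.

```bash
python3 -m pendant '[[-0.001,0,-0.001,0,0,0,0.05],[-0.001,0,-0.001,0,0,0,0.05],[0,0,0,0,0,0,0.05],[0,0,0,0,0,0,0.05],[0,0,0,0,0,0,0.05]]';python3 -m pendant '[[0,0,0,0,0,0,0.05],[0,0,0,0,0,0,0.05],[0,0,0,0,0,0,0.05],[0,0,0,0,0,0,0.05],[0,0,0,0,0,0,0.05],[0,0,0,0,0,0,0.05],[0,0,0,0,0,0,0.05],[0,0,0,0,0,0,0.05],[0,0,0,0,0,0,0.05],[0,0,0,0,0,0,0.05]]'
python3 - <<'E'
from rig import *; import cv2,numpy as np
for n in("scene","top","wrist"):
    b=get_image(n);np.savez(f"pics/{n}9.npz",**b)
    if n=="scene":cv2.imwrite(f"pics/{n}9.png",b["color"][:,:,::-1])
E
python3 ang.py top9 wrist9
```

```text
t: 15.75
ee_pos: [554.9, 107.8, 200.2]
tcp_rot: [0.027, 1.572, -0.026]
ft_force: [-8.0, 2.0, 2.6]
finger_gap: 11.2
t: 16.75
ee_pos: [554.9, 107.8, 200.2]
tcp_rot: [0.027, 1.572, -0.026]
ft_force: [-7.6, 1.5, 3.6]
finger_gap: 11.2
top9 435 [640.4  97.4  91.1] normal [ 0.632 -0.016  0.775] tilt 39.21 resid 1.38
wrist9 5088 [635.5 109.8  96.1] normal [ 0.633 -0.02   0.774] tilt 39.31 resid 0.38
```

View pics/scene9.png

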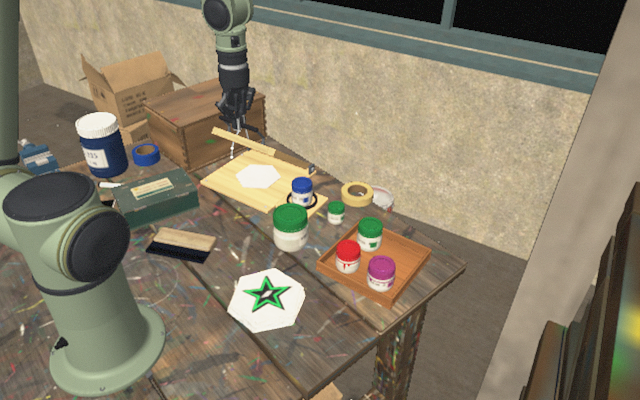

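Everything is steady. The frame held at about 39° for over a second, the blue pot is at (302,192) in its seat, and red, green and purple still stand in the crate. Handing in.

```bash
python3 -c "
from rig import *
print(close_job())"
```

```text
the job is handed in; nothing more can be done
None
```

I set the blue ink pot in the round black seat, then raised the stencil frame by its bar to about 39°. The gripper was still holding the bar when I handed the job in, at about 17 s.

- **Pot:** I lifted it out of the crate along the diagonal and lowered it until its foot touched the seat, then released it. It stands upright and within about 1 mm of the seat's measured centre. The red, green and purple pots still stand in the crate, and no other pot or jar was touched.
- **Frame angle:** Plate tilt from range data was 39.2° in the top view and 39.3° in the wrist view. The bar's height, taken just before a last 2 mm adjustment, gave about 39.7°. I judged the angle from these rather than from the red bead, which I saw only in the wrist view near the raised frame's edge.
- **Hold:** The frame stayed steady for over a second before hand-in, with about 8 N at the wrist.

Two checks were off. The arc I lifted along ran slightly inside the true one, which pressed on the bar with about 22 N until I eased it. The TCP reading also jumped by up to about 7 mm right after fast moves and settled each time.

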